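Tip the forward canvases back in the browsing rack

TASK

Customers have left two of the four small canvases in the browsing rack tipped forward onto the front rail. Push each of those two, a light push near its top with a fingertip is enough, so that it tips over and leans back against the back rail like the other two. Do not pick up any canvas, leave the two that already lean back alone, and do not disturb the things standing around the rack.

Things in the scene. Friction and masses are not known exactly. Their poses are not given: they have to be found in the camera images.
- rack: Fixed wooden browsing rack, 538 mm long (y), 150 mm deep (x). Origin: centre of its underside, on the table; x points from front rail to back rail (roughly away from the robot), z up. Four bays, centres at y = -187.5, -62.5, 62.5, 187.5 mm, one canvas each, its bottom edge in a channel 26 mm wide about x = 0 (floor 15 mm, lips 30 mm above the table). Dividers reach 90 mm, end cheeks 170 mm up.
- front_rail (a point): Middle of the front rail: a 10 mm round bar along the rack's y, at x = -41 mm, 104 mm above the table.
- back_rail (a point): Middle of the back rail: a 10 mm round bar along the rack's y, at x = +46 mm, 140 mm above the table.
- canvas_a: Small loose stretched canvas, 18 mm thick (x), 100 mm wide (y), 180 mm tall (z), 0.12 kg; all four look alike. Origin: centre of its bottom face; z up the canvas. It leans forward on the front rail (top about 53 mm to the rack's -x of its foot) or back on the back rail (top 45 mm to +x). Tipped over 6 degrees past upright it falls the rest of the way by itself.
- canvas_a_top (a point): Centre of the top edge of canvas_a (180 mm up its z axis, in the middle of its thickness).
- canvas_b: Small loose stretched canvas, 18 mm thick (x), 100 mm wide (y), 180 mm tall (z), 0.12 kg; all four look alike. Origin: centre of its bottom face; z up the canvas. It leans forward on the front rail (top about 53 mm to the rack's -x of its foot) or back on the back rail (top 45 mm to +x). Tipped over 6 degrees past upright it falls the rest of the way by itself.
- canvas_b_top (a point): Centre of the top edge of canvas_b (180 mm up its z axis, in the middle of its thickness).
- canvas_c: Small loose stretched canvas, 18 mm thick (x), 100 mm wide (y), 180 mm tall (z), 0.12 kg; all four look alike. Origin: centre of its bottom face; z up the canvas. It leans forward on the front rail (top about 53 mm to the rack's -x of its foot) or back on the back rail (top 45 mm to +x). Tipped over 6 degrees past upright it falls the rest of the way by itself.
- canvas_c_top (a point): Centre of the top edge of canvas_c (180 mm up its z axis, in the middle of its thickness).
- canvas_d: Small loose stretched canvas, 18 mm thick (x), 100 mm wide (y), 180 mm tall (z), 0.12 kg; all four look alike. Origin: centre of its bottom face; z up the canvas. It leans forward on the front rail (top about 53 mm to the rack's -x of its foot) or back on the back rail (top 45 mm to +x). Tipped over 6 degrees past upright it falls the rest of the way by itself.
- canvas_d_top (a point): Centre of the top edge of canvas_d (180 mm up its z axis, in the middle of its thickness).
- squeeze_bottle: Bystander, to be left alone: white paint squeeze bottle, 44 mm across, 105 mm tall. Origin: centre of its underside.
- gesso_jar: Bystander, to be left alone: white jar, 64 mm across, 75 mm tall. Origin: centre of its underside.
- pastel_box: Bystander, to be left alone: flat cardboard box, 55 x 100 x 22 mm. Origin: centre of its underside.
- brush_tin: Bystander, to be left alone: metal tin full of brushes, 72 mm across, about 195 mm tall over the brushes. Origin: centre of its underside.
- paint_tub: Bystander, to be left alone: squat tub, 84 mm across, 90 mm tall. Origin: centre of its underside.
- medium_bottle: Bystander, to be left alone: clear bottle, 54 mm across, 140 mm tall. Origin: centre of its underside.
- spray_can: Bystander, to be left alone: metal can, 54 mm across, 120 mm tall. Origin: centre of its underside.
Things that resemble listed ones, but are neither listed nor needed, are in the scene too. What is shaped like the canvas_b but blue or pink is not meant.

How it is judged:
At the end, for the whole second after the job is handed in: All four canvases lean back, at rest: each top edge centre lies 25 to 65 mm to the rack's +x of the channel's middle line, each bottom edge still stands in its channel (within 18 mm of the middle line, lower than 30 mm above the table), lean under 0.4 rad (x of canvas_a_top in the frame of rack between 0.025 and 0.065 m and x of canvas_a in the frame of rack between -0.018 and 0.018 m and height (world z) of each of canvas_a, canvas_b, canvas_c, canvas_d below 0.03 m and angle between each of canvas_a, canvas_b, canvas_c, canvas_d's own z axis and vertical below 0.4 rad and linear speed of each of canvas_a, canvas_b, canvas_c, canvas_d below 0.02 m/s and angular speed of each of canvas_a, canvas_b, canvas_c, canvas_d below 0.1 rad/s and x of canvas_b_top in the frame of rack between 0.025 and 0.065 m and x of canvas_b in the frame of rack between -0.018 and 0.018 m and x of canvas_c_top in the frame of rack between 0.025 and 0.065 m and x of canvas_c in the frame of rack between -0.018 and 0.018 m and x of canvas_d_top in the frame of rack between 0.025 and 0.065 m and x of canvas_d in the frame of rack between -0.018 and 0.018 m); the robot touches nothing.
It fails at once if a canvas is lifted: its bottom edge rises more than about 20 mm off the channel floor (height (world z) of any of canvas_a, canvas_b, canvas_c, canvas_d above 0.037 m).
It fails at once if a canvas that already leaned back is shifted: its top moves more than 25 mm (distance of any of canvas_c_top, canvas_d_top from where it was at the start of the episode above 0.025 m).
It fails at once if a bystander is moved more than 25 mm (distance of any of squeeze_bottle, gesso_jar, pastel_box, brush_tin, paint_tub, medium_bottle, spray_can from where it was at the start of the episode above 0.025 m).
It also fails if it takes over 43 s, if anything falls off the work surface, if the arm or the gripper's body presses on something with over 40 N, if the wrist force passes 120 N, or if a joint passes its speed limit or range.

ROBOT

A 7-joint arm with a two-finger parallel gripper is mounted at the origin on the work surface. World frame = base frame: x ahead of the robot, y to its left, z up, the work surface at z = 0. Lengths are in m, angles in rad, forces in N, time in s.
With the tool pointing down it reaches from about 0.425 to 0.925 m from the base axis. Payload 6.8 kg.
Tool frame: the origin (TCP) lies midway between the tips of the shut fingers; the grasp point (between the pads) lies 19 mm behind it; z points along the fingers, y is the line along which they close (so a half turn about z gives the same grasp; the last joint's range is limited). The gripper opens to 85 mm and grips with 20 to 120 N. Pads are 22 mm wide; open, the fingers measure 114 mm over their backs; the gripper's body (76 mm by 85 mm) begins 54 mm behind the grasp point. The pads swing forward as they close: fully open they stand 13 mm farther back than shut.
Start: joints at [1.181, 0.477, 0.022, 1.555, -0.011, 1.109, -0.083], TCP at [0.188, -0.648, 0.196] pointing down, gripper open.
Joint ranges: [-2.96, 2.96], [-0.34, 2.1], [-1.41, 1.46], [0.24, 2.44], [-1.37, 4.51], [0.17, 1.92], [-2.96, 2.96]. Speed limits (rad/s): [2.39, 2.39, 3.14, 3.14, 3.14, 3.14, 3.14].

INTERFACE

Orientations are given as a rotation vector (axis times angle).
In Python, from bench import r gives the robot as it stands. The module is installed in compiled form; this text tells all that it offers.
- The arm moves only by the tool apply_moves, never from a script. Its argument "rows" is a list of rows, each a list of 6 numbers: the shift along the tool's x, y, z scaled (see below), then the turn, a rotation vector about the tool's x, y, z scaled (see below). A call has 1 to 5 rows; each row is the pose to reach, as a shift and turn from the pose commanded when the call began, along the tool's axes at that moment; what a row does not reach only later rows make up. The controller multiplies each number of a shift by 0.25 m and each number of a turn by 90 degrees. A row lasts 1/8 s, in which the tool goes at most 62.5 mm and 10.7 degrees, less where a joint would pass 70% of its speed; a pose out of reach is approached as far as the arm can. A call with a number of a shift or a turn outside -1 to 1 is refused whole. A call with a gripper value outside its range is refused whole. "claw" is the opening, from 0 (shut) to 1 (fully open), set as the call begins (left out, the last holds). The fingers move at their own pace and stop on an object; "newtons" is the grip in N (left out, the last holds). Time passes only in rows, so rows that repeat a pose let the fingers close. It gives the time, the measured TCP pose, the force, the opening and the grip force at its end, in the units of the state.
- r.get_obs(): the state, without advancing time (a new reading comes with each control period).
- r.grab_frame(name): name is "scene" or "top"; returns a dict with "pixels" (480x640x3 uint8, red, green, blue), "intrinsics" (3x3 intrinsics, pixels), "eye" and "attitude" of the camera in the world. Camera axes: x right, y up, looking along -z (the intrinsics and any distortion apply to the point x, -y, -z); pixel columns grow to the right and rows downward; lengths in m; the calibration is good to about 2 mm. A picture is of the moment at which its call begins. There is no depth.
- r.hand_in(): hands the job in; it is judged then, once.
Trained networks look in a picture, given as the dict that the camera call returned (one of the last four; its "shot" number tells which), for a name from the list of things; names that differ only in an ending like _2 or _b are one class to them, and where a whole thing is asked for, a point or a joint stands for the part that bears it (a point fixed in the world has none). Each returns a list of dicts, best first, with "conf" (0 to 1); they miss things now and then, are a little off and sometimes report something else, mostly with a low value. They report only what shows in the picture. A call takes as long as a camera call. They do not tell look-alikes from the thing itself.
- r.search_frame(picture, thing): "rect" ([left, top, width, height] in pixels, round what is visible of it).
- r.outline_of(picture, thing): "pixels" (480x640 bool, what is visible of it) and "rect" ([left, top, width, height] in pixels, round what is visible of it).
- r.landmark_of(picture, thing): "point" ([column, row] in pixels: a listed point, or the origin of a listed thing).
The state is a dict: "clock": time; "joints": joint angles; "qvel": joint speeds; "tau": joint torques, N m; "tcp_pos": TCP position; "orientation": TCP orientation; "contact_force": force on the tool from outside, world axes, zero at the start; "moment": the same for the moment, N m; "grip_width": finger opening in m; "gripper_force": force on a finger pad.
Only numpy, scipy, OpenCV 4.12 (cv2) and the standard library are available. Lean on these libraries where they do the work, as an engineer would, in place of code of your own. Each camera call takes 0.05 s, during which the arm holds its last target. There are 200 camera calls.

## Working session

There is one attempt and no reset: what is moved stays moved. The work goes in short steps, Python scripts to look and compute and a tool call to move; the robot and the scene stay as the last step left them, time stands still between calls to the robot, and variables do not carry over. Pictures are saved under pics/ and viewed, at most 10 in all, crops included, and the job is handed in when it is done.

Besides the shell and the picture viewer there is one more tool, called after "Request:" as a command line: name --pt "numbers of a row" for each row, then --argument value for the rest. apply_moves: Moves the arm, as the interface text tells. Its arguments: {"type":"object","properties":{"rows":{"type":"array","items":{"type":"array","items":{"type":"number"}}},"claw":{"type":"number"},"newtons":{"type":"number"}},"required":["rows"]}

```bash
mkdir -p pics
cat > h.py <<'E'
import numpy as np, cv2
from scipy.spatial.transform import Rotation as R
from bench import r
def att(f):
    a=np.array(f["attitude"],float)
    return a if a.shape==(3,3) else R.from_rotvec(a).as_matrix()
def ray(f,p):
    K=np.array(f["intrinsics"]);d=np.linalg.inv(K)@[p[0],p[1],1]
    return np.array(f["eye"]),att(f)@(d*[1,-1,-1])
def onz(f,p,z):
    e,d=ray(f,p);return e+d*(z-e[2])/d[2]
def tri(f,p,g,q):
    e,d=ray(f,p);a,b=ray(g,q);s=np.linalg.lstsq(np.c_[d,-b],a-e,rcond=None)[0]
    x,y=e+d*s[0],a+b*s[1];return (x+y)/2,np.linalg.norm(x-y)
def proj(f,X):
    c=att(f).T@(np.array(X)-f["eye"]);u=np.array(f["intrinsics"])@(c*[1,-1,-1]);return u[:2]/u[2]
E
python3 - <<'E'
from h import *
fs={n:r.grab_frame(n) for n in("scene","top")}
for n,f in fs.items():
    cv2.imwrite(f"pics/{n}0.png",f["pixels"][:,:,::-1]);print(n,f.keys(),np.round(f["eye"],3),np.shape(f["attitude"]))
    for t in["rack","front_rail","back_rail","canvas_a","canvas_a_top","squeeze_bottle","gesso_jar","pastel_box","brush_tin","paint_tub","medium_bottle","spray_can"]:
        z={"front_rail":.104,"back_rail":.14,"canvas_a":.015,"canvas_a_top":.185}.get(t,0)
        for d in r.landmark_of(f,t)[:7]:
            if d["conf"]>.2: print(t,round(d["conf"],2),np.round(d["point"]),np.round(onz(f,d["point"],z),3))
o=r.get_obs();print(o["clock"],o["tcp_pos"],R.from_rotvec(o["orientation"]).as_matrix().round(3))
E
```

```text
scene dict_keys(['pixels', 'intrinsics', 'eye', 'attitude', 'shot']) [ 0.752 -0.621  1.056] (3,)
front_rail 0.71 [319. 250.] [0.563 0.006 0.104]
back_rail 0.97 [354. 253.] [ 0.652 -0.005  0.14 ]
back_rail 0.35 [335. 276.] [ 0.626 -0.077  0.14 ]
canvas_a 0.95 [286. 154.] [0.349 0.387 0.015]
canvas_a 0.91 [353. 222.] [0.613 0.182 0.015]
canvas_a 0.83 [330. 298.] [ 0.612 -0.066  0.015]
canvas_a 0.67 [339. 255.] [0.602 0.064 0.015]
canvas_a 0.64 [312. 341.] [ 0.602 -0.187  0.015]
canvas_a 0.6 [216. 310.] [ 0.352 -0.174  0.015]
canvas_a 0.26 [260. 314.] [ 0.46  -0.155  0.015]
canvas_a_top 0.57 [308. 252.] [ 0.558 -0.06   0.185]
squeeze_bottle 0.6 [296. 224.] [0.458 0.144 0.   ]
gesso_jar 0.91 [291. 255.] [0.475 0.038 0.   ]
pastel_box 0.85 [261. 315.] [ 0.458 -0.15   0.   ]
paint_tub 0.85 [301. 419.] [ 0.627 -0.361  0.   ]
medium_bottle 0.93 [403. 255.] [0.765 0.119 0.   ]
spray_can 0.7 [382. 314.] [ 0.746 -0.066  0.   ]
spray_can 0.35 [354. 225.] [0.614 0.183 0.   ]
top dict_keys(['pixels', 'intrinsics', 'eye', 'attitude', 'shot']) [0.381 0.    1.306] (3,)
rack 0.76 [334. 242.] [ 0.605 -
[... 308 characters left out ...]
anvas_a 0.77 [310. 241.] [0.604 0.059 0.015]
canvas_a 0.66 [404. 241.] [ 0.608 -0.194  0.015]
canvas_a 0.61 [263. 242.] [0.602 0.187 0.015]
canvas_a_top 0.9 [357. 249.] [ 0.558 -0.059  0.185]
squeeze_bottle 0.53 [273. 294.] [0.463 0.155 0.   ]
gesso_jar 0.88 [316. 291.] [0.472 0.041 0.   ]
pastel_box 0.82 [386. 294.] [ 0.464 -0.147  0.   ]
brush_tin 0.7 [210. 246.] [0.591 0.334 0.   ]
paint_tub 0.84 [461. 238.] [ 0.62  -0.354  0.   ]
medium_bottle 0.68 [286. 183.] [0.772 0.128 0.   ]
spray_can 0.66 [357. 192.] [ 0.746 -0.07   0.   ]
spray_can 0.23 [412. 212.] [ 0.69 -0.22  0.  ]
1.3 [ 0.18773714 -0.64842181  0.19621648] [[ 0.961  0.278  0.   ]
 [ 0.278 -0.961 -0.   ]
 [ 0.     0.    -1.   ]]
```

View pics/scene0.png

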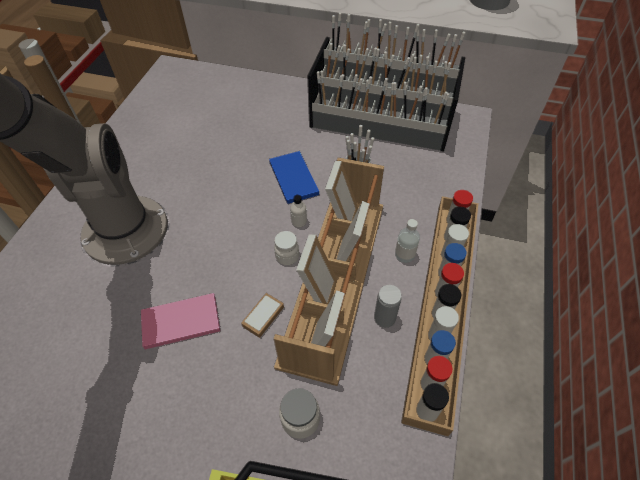

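View pics/top0.png

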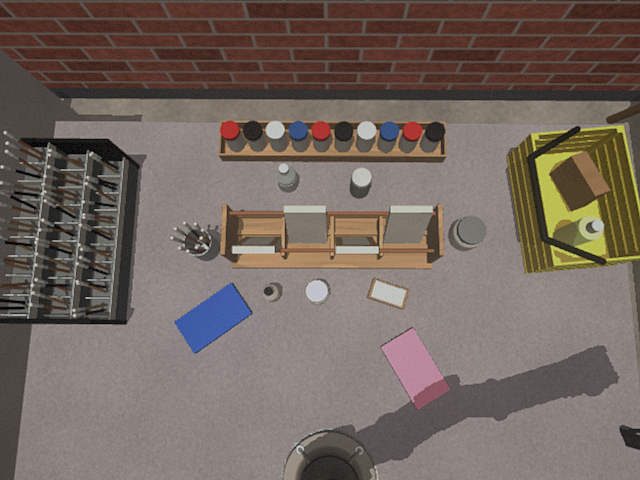

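The scene shows the canvases at y≈+0.187 (top picture column 253, row 250) and y≈-0.06 (column 357, row 249) tipped forward. The other two, at columns 305 and 410, lean back. The rack centre is about (0.607, -0.003) with yaw near 0, which agrees with the rails. The way across at z≈0.2 is clear, so I'll move with the fingers shut.

Request:
apply_moves --pt "0.8 -0.8 0 0 0 0.179" --pt "0.8 -0.8 0 0 0 0.179" --pt "0.8 -0.8 0 0 0 0.179" --pt "0.8 -0.8 0 0 0 0.179" --pt "0.8 -0.8 0 0 0 0.179" --claw 0

```text
clock: 1.92
tcp_pos: [0.3261, -0.3974, 0.1965]
orientation: [-3.141, -0.007, -0.001]
contact_force: [0.2, 0.6, 0.8]
grip_width: 0.0003
gripper_force: 0.0
```

Request:
apply_moves --pt "0.4 -0.9 0 0 0 0" --pt "0.4 -0.9 0 0 0 0" --pt "0.4 -0.9 0 0 0 0" --pt "0.4 -0.9 0 0 0 0" --pt "0.4 -0.9 0 0 0 0"

```text
clock: 2.55
tcp_pos: [0.4262, -0.1711, 0.1967]
orientation: [-3.141, -0.015, -0.003]
contact_force: [-0.4, -1.3, -0.3]
grip_width: 0.0003
gripper_force: 0.0
```

Request:
apply_moves --pt "0.28 -0.44 0 0 0 0" --pt "0.28 -0.44 0 0 0 0" --pt "0.28 -0.44 0.1 0 0 0" --pt "0.28 -0.44 0.1 0 0 0" --pt "0.28 -0.44 0.1 0 0 0"

```text
clock: 3.18
tcp_pos: [0.4937, -0.0672, 0.1717]
orientation: [3.141, -0.003, -0.0]
contact_force: [0.7, -0.3, 0.5]
grip_width: -0.0001
gripper_force: 0.0
```

Request:
apply_moves --pt "0.06 0 0.02 0 0 0" --pt "0.12 0 0.02 0 0 0" --pt "0.16 0 0.02 0 0 0" --pt "0.2 0 0.02 0 0 0" --pt "0.24 0 0.02 0 0 0"

```text
clock: 3.8
tcp_pos: [0.5547, -0.0655, 0.1662]
orientation: [-3.142, -0.001, 0.0]
contact_force: [-0.5, 0.1, -0.1]
grip_width: -0.0003
gripper_force: 0.0
```

Request:
apply_moves --pt "0.04 0 0 0 0 0" --pt "0.08 0 0 0 0 0" --pt "0.12 0 0 0 0 0" --pt "0.16 0 0 0 0 0" --pt "0.2 0 0 0 0 0"

```text
clock: 4.42
tcp_pos: [0.6047, -0.0655, 0.1662]
orientation: [3.142, 0.001, -0.0]
contact_force: [-0.7, -0.1, -1.0]
grip_width: -0.0
gripper_force: 0.0
```

Run:
```python
from h import *
f=r.grab_frame("scene");cv2.imwrite("pics/s1.png",cv2.resize(f["pixels"][130:400,230:430,::-1],None,fx=2.2,fy=2.2))
```

```text
(no output)
```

View pics/s1.png

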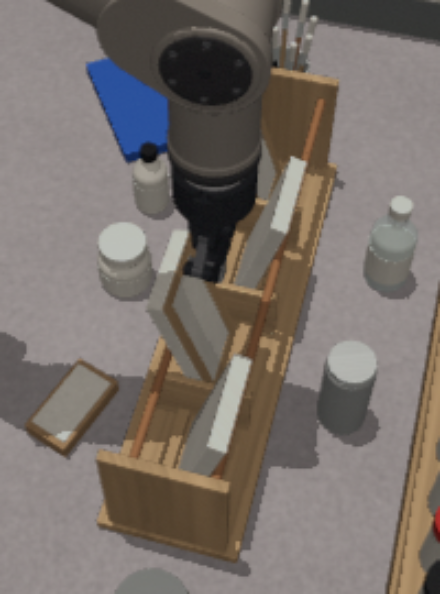

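The canvas still looks tipped forward, with the fingertip apparently on its +x side. I'll check this numerically before moving on.

Run:
```python
from h import *
o=r.get_obs();t=np.array(o["tcp_pos"]);print(o["clock"],t,o["grip_width"])
for n in("scene","top"):
    f=r.grab_frame(n);im=f["pixels"][:,:,::-1].copy()
    print(n,"tcp",proj(f,t).round(),[(round(d["conf"],2),np.round(d["point"]),onz(f,d["point"],.187).round(3)) for d in r.landmark_of(f,"canvas_a_top")])
    for X in (t,):
        cv2.circle(im,tuple(int(v) for v in proj(f,X)),2,(0,0,255),-1)
    cv2.imwrite(f"pics/{n}2.png",cv2.resize(im[180:320,220:460],None,fx=3.3,fy=3.3,interpolation=cv2.INTER_CUBIC))
```

```text
4.475 [ 0.60590234 -0.06534413  0.16624239] 9.61563856846749e-05
scene tcp [328. 264.] [(0.97, array([308., 250.]), array([ 0.556, -0.054,  0.187]))]
top tcp [359. 230.] [(0.74, array([356., 243.]), array([ 0.571, -0.058,  0.187]))]
```

View pics/scene2.png

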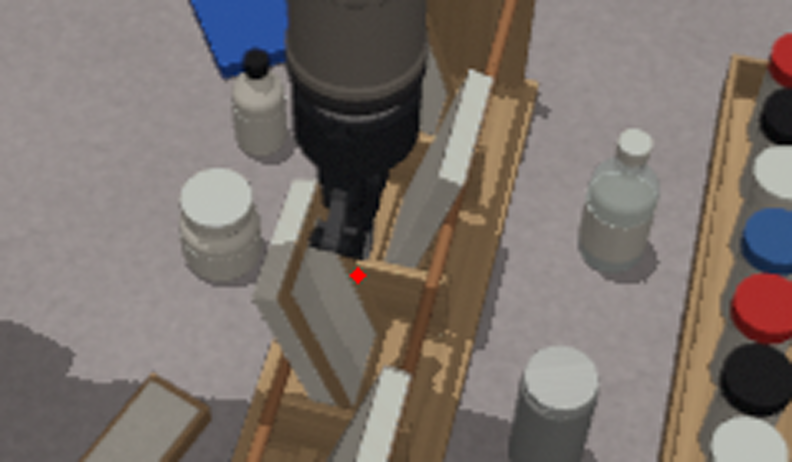

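View pics/top2.png

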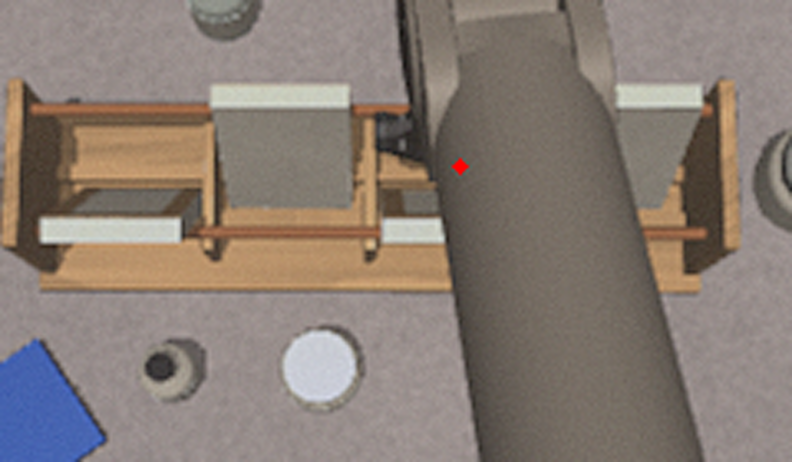

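Run:
```python
from h import *
f=r.grab_frame("scene");t=np.array(r.get_obs()["tcp_pos"])
for d in [(0,0,0),(0,0,.02),(0,0,.04),(0,0,.06),(0,.03,0),(-.03,0,0),(0,.03,.03)]: print(d,proj(f,t+d).round(1))
im=f["pixels"][:,:,::-1].copy()
cv2.imwrite("pics/s3.png",cv2.resize(im[215:290,280:370],None,fx=8,fy=8,interpolation=cv2.INTER_CUBIC))
```

```text
(0, 0, 0) [327.  263.7]
(0, 0, 0.02) [327.1 258.8]
(0, 0, 0.04) [327.1 253.7]
(0, 0, 0.06) [327.1 248.4]
(0, 0.03, 0) [330.5 253. ]
(-0.03, 0, 0) [314.1 260.7]
(0, 0.03, 0.03) [330.6 245.4]
```

View pics/s3.png

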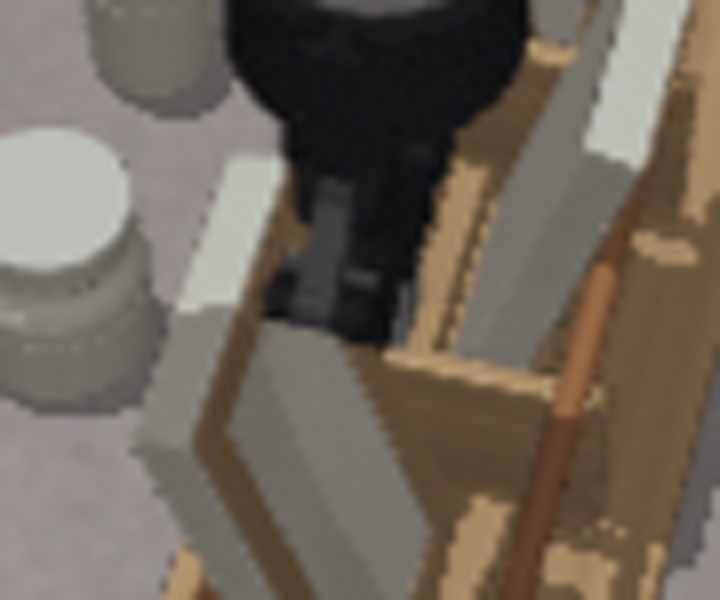

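The fingertip's lower edge shows at about px (322, 256), against (327, 264) predicted from the TCP reading. So the real tip sits 30–40 mm higher than reported and passed over the canvas, whose top is at 187 mm. I'll back off, go lower (reported z of about 0.125 is safe either way) and check again.

Request:
apply_moves --pt "-0.1 0 0 0 0 0" --pt "-0.2 0 0 0 0 0" --pt "-0.3 0 0 0 0 0" --pt "-0.44 0 0 0 0 0" --pt "-0.44 0 0 0 0 0"

```text
clock: 5.35
tcp_pos: [0.4914, -0.066, 0.1662]
orientation: [3.141, 0.0, -0.002]
contact_force: [1.8, -1.0, 0.9]
grip_width: -0.0003
gripper_force: 0.0
```

Request:
apply_moves --pt "0 0 0.08 0 0 0" --pt "0 0 0.16 0 0 0" --pt "0 0 0.16 0 0 0"

```text
clock: 5.72
tcp_pos: [0.4934, -0.0655, 0.1252]
orientation: [-3.141, -0.001, 0.004]
contact_force: [0.1, 0.2, -0.1]
grip_width: 0.0001
gripper_force: 0.0
```

Run:
```python
from h import *
f=r.grab_frame("scene");t=np.array(r.get_obs()["tcp_pos"])
for d in [(0,0,0),(0,0,.03),(0,0,.06)]: print(d,proj(f,t+d).round(1))
im=f["pixels"][:,:,::-1].copy()
cv2.imwrite("pics/s4.png",cv2.resize(im[200:300,240:360],None,fx=6,fy=6,interpolation=cv2.INTER_CUBIC))
```

```text
(0, 0, 0) [281.8 262.5]
(0, 0, 0.03) [280.8 255.4]
(0, 0, 0.06) [279.8 247.9]
```

View pics/s4.png

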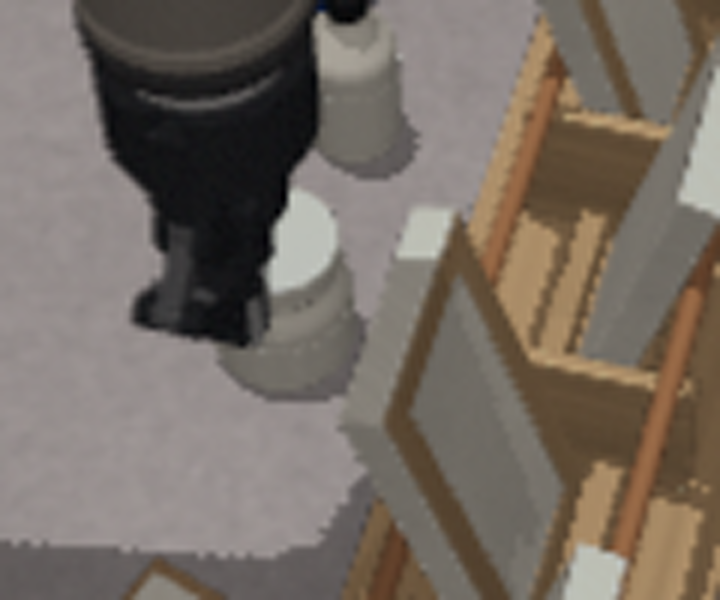

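The tip shows at about px (272, 255), roughly 30 mm higher and 15–20 mm nearer the robot than reported. Its true height is therefore about 0.155, which is right for the push. I'll push from here in stages.

Request:
apply_moves --pt "0.06 0 0 0 0 0" --pt "0.12 0 0 0 0 0" --pt "0.17 0 0 0 0 0" --pt "0.21 0 0 0 0 0" --pt "0.25 0 0 0 0 0"

```text
clock: 6.4
tcp_pos: [0.5571, -0.0655, 0.1261]
orientation: [-3.142, -0.001, 0.0]
contact_force: [0.2, 0.4, -0.3]
grip_width: 0.0002
gripper_force: 0.0
```

Request:
apply_moves --pt "0.04 0 0 0 0 0" --pt "0.08 0 0 0 0 0" --pt "0.12 0 0 0 0 0" --pt "0.16 0 0 0 0 0" --pt "0.2 0 0 0 0 0"

```text
clock: 7.02
tcp_pos: [0.6072, -0.0655, 0.1262]
orientation: [3.142, 0.001, 0.0]
contact_force: [0.0, -1.3, 0.0]
grip_width: 0.0004
gripper_force: 0.0
```

Run:
```python
from h import *
f=r.grab_frame("scene");t=np.array(r.get_obs()["tcp_pos"])
print(proj(f,t).round(1))
im=f["pixels"][:,:,::-1].copy()
cv2.imwrite("pics/s5.png",cv2.resize(im[200:320,260:400],None,fx=5,fy=5,interpolation=cv2.INTER_CUBIC))
```

```text
[329.  273.6]
```

View pics/s5.png

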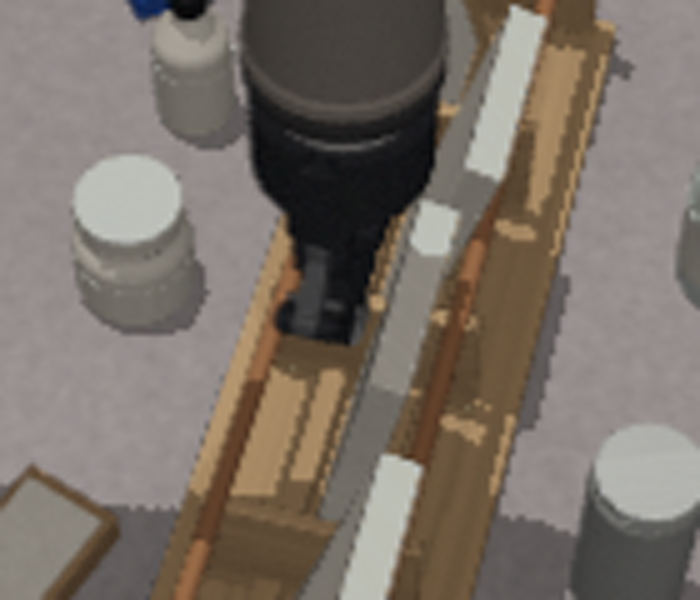

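The canvas has swung over to the back side, but its top is not yet in line with its neighbours. I'll check whether it is still falling.

Run:
```python
from h import *
for k in range(3):
    f=r.grab_frame("scene")
    print(r.get_obs()["clock"],[(round(d["conf"],2),np.round(d["point"],1),onz(f,d["point"],.19).round(3)) for d in r.landmark_of(f,"canvas_a_top")])
```

```text
7.125 [(0.66, array([346.8, 260.3]), array([ 0.647, -0.06 ,  0.19 ]))]
7.225 [(0.65, array([352.5, 260.6]), array([ 0.659, -0.058,  0.19 ]))]
7.325 [(0.93, array([348.2, 260.7]), array([ 0.65 , -0.061,  0.19 ])), (0.48, array([330.1, 296. ]), array([ 0.635, -0.155,  0.19 ]))]
```

It has fallen back: the top is at x≈0.65, about +44 mm in the rack. On to the second canvas: retreat, rise over the jar and bottle, shift in y, and lower.

Request:
apply_moves --pt "-0.12 0 0 0 0 0" --pt "-0.28 0 0 0 0 0" --pt "-0.46 0 0 0 0 0" --pt "-0.46 0 -0.12 0 0 0" --pt "-0.46 0 -0.16 0 0 0"

```text
clock: 8.0
tcp_pos: [0.4923, -0.0657, 0.1679]
orientation: [3.141, 0.001, 0.005]
contact_force: [0.0, 0.1, -0.5]
grip_width: -0.0
gripper_force: 0.0
```

Request:
apply_moves --pt "0 -0.24 0 0 0 0" --pt "0 -0.48 0 0 0 0" --pt "0 -0.72 0 0 0 0" --pt "0 -0.98 0 0 0 0" --pt "0 -0.98 0 0 0 0"

```text
clock: 8.62
tcp_pos: [0.491, 0.1861, 0.1665]
orientation: [-3.138, -0.015, -0.001]
contact_force: [0.3, -0.2, 0.4]
grip_width: -0.0003
gripper_force: 0.0
```

Request:
apply_moves --pt "0.06 0 0.08 0 0 0" --pt "0.06 0 0.16 0 0 0" --pt "0.06 0 0.16 0 0 0"

```text
clock: 9.0
tcp_pos: [0.5057, 0.1781, 0.1246]
orientation: [3.14, -0.001, -0.005]
contact_force: [0.1, 0.2, 0.5]
grip_width: 0.0002
gripper_force: 0.0
```

Request:
apply_moves --pt "0.04 0 0 0 0 0" --pt "0.08 0 0 0 0 0" --pt "0.12 0 0 0 0 0" --pt "0.16 0 0 0 0 0" --pt "0.2 0 0 0 0 0"

```text
clock: 9.62
tcp_pos: [0.5572, 0.1795, 0.1263]
orientation: [-3.142, -0.001, -0.0]
contact_force: [0.3, 0.6, 0.2]
grip_width: 0.0002
gripper_force: 0.0
```

Request:
apply_moves --pt "0.04 0 0 0 0 0" --pt "0.08 0 0 0 0 0" --pt "0.12 0 0 0 0 0" --pt "0.16 0 0 0 0 0" --pt "0.2 0 0 0 0 0"

```text
clock: 10.25
tcp_pos: [0.607, 0.1795, 0.1262]
orientation: [3.142, 0.001, -0.0]
contact_force: [-0.1, 0.5, 1.1]
grip_width: 0.0002
gripper_force: 0.0
```

Run:
```python
from h import *
for k in range(3):
    f=r.grab_frame("scene")
    print(r.get_obs()["clock"],[(round(d["conf"],2),np.round(d["point"],1),onz(f,d["point"],.19).round(3)) for d in r.landmark_of(f,"canvas_a_top")])
```

```text
10.3 [(0.66, array([349.4, 262.5]), array([ 0.654, -0.064,  0.19 ]))]
10.4 [(0.67, array([349.6, 261.7]), array([ 0.654, -0.062,  0.19 ])), (0.64, array([404.4, 252.8]), array([ 0.764, -0.008,  0.19 ])), (0.26, array([296.6, 222.8]), array([0.51 , 0.009, 0.19 ]))]
10.5 [(0.68, array([350.4, 261.2]), array([ 0.655, -0.061,  0.19 ]))]
```

Request:
apply_moves --pt "-0.12 0 0 0 0 0" --pt "-0.28 0 0 0 0 0" --pt "-0.48 0 0 0 0 0" --pt "-0.48 0 -0.12 0 0 0" --pt "-0.48 0 -0.24 0 0 0"

```text
clock: 11.18
tcp_pos: [0.485, 0.1792, 0.1868]
orientation: [3.141, 0.003, -0.001]
contact_force: [0.5, -0.2, 0.4]
grip_width: -0.0002
gripper_force: 0.0
```

Run:
```python
from h import *
f=r.grab_frame("scene");g=r.grab_frame("top")
print(r.get_obs()["clock"],[(round(d["conf"],2),np.round(d["point"],1),onz(h,d["point"],.19).round(3)) for h in(f,g) for d in r.landmark_of(h,"canvas_a_top")])
a=cv2.resize(f["pixels"][130:370,260:460,::-1],None,fx=2,fy=2);b=cv2.resize(g["pixels"][150:310,190:490,::-1],None,fx=1.3,fy=1.3)
b=cv2.copyMakeBorder(b,0,480-b.shape[0],0,0,0);cv2.imwrite("pics/end.png",np.hstack([a,b]))
```

```text
11.275 [(0.45, array([334.5, 311.1]), array([ 0.652, -0.187,  0.19 ])), (0.95, array([359.1, 204.2]), array([ 0.664, -0.064,  0.19 ])), (0.53, array([255.7, 208.2]), array([0.652, 0.181, 0.19 ]))]
```

View pics/end.png

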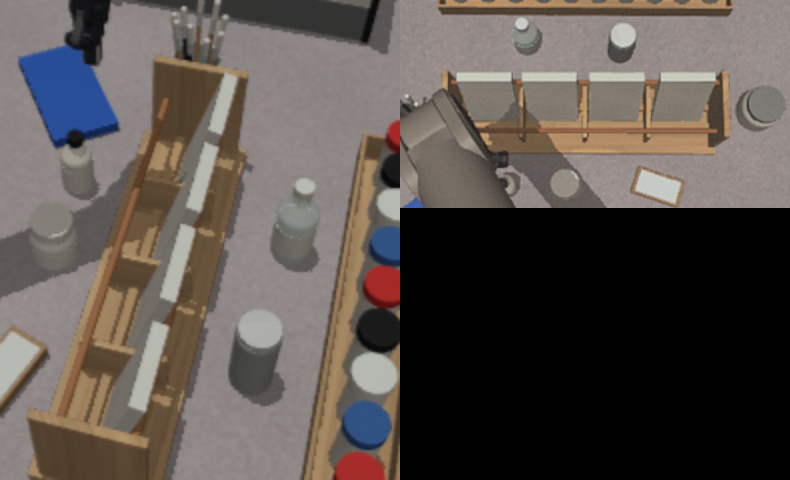

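All four canvases now lean back in line. In the scene crop the tops run from (225, 100) to (150, 375). The bystanders are where they were, and the arm is clear.

```bash
python3 -c "
from bench import r
print(r.hand_in())"
```

```text
the job is handed in; nothing more can be done
None
```

Both forward-tipped canvases now lean back on the back rail beside the other two, nothing else in the scene looks moved in the last pictures, and the job is handed in (no verdict was returned).

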